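# Stack the mixing tray onto the watercolour pan tray and click it home

## Task

The painting lesson is over: pick the white mixing tray up by its handle, lower it onto the black tray of paint pans so that its four corner lugs drop into the sockets, and press it home until both orange catches have clicked over its edge and it sits flush all round. The pan tray lies loose in its wooden box, so feel for the sockets and press gently, never hard enough to crack the lugs; let go at the end, and leave the other things on the table alone.

Things in the scene. Friction and masses are not known exactly. Their poses are not given: they have to be found in the camera images.
- mixing_tray: White upper tray, 140 mm (x) by 200 mm (y), 0.3 to 0.6 kg, loose. Origin: under its middle, level with the lug tips; z up. Four square lugs 14 by 14 mm point down at x +-57, y +-87 mm, z 0 to 14 mm. Above them a full-size floor plate, z 14 to 18 mm (the catches clip over its ends at y +-100 mm), walls to z 30 mm, ribs to 26 mm. Fits either way round (half turn).
- handle (a point): Middle of the mixing tray's black handle, at that tray's x 0, y 0, z 50 mm, axes as the tray's: a straight bar along y, 12 mm thick (x), 86 mm long (y), 18 mm high (z 42 to 60 mm of the tray), posts under it at y +-36 mm. Between the posts the space beside and below the bar is free: pinch it here from above, fingers closing along x.
- paint_box: Low wooden box, 170 mm (x) by 248 mm (y), walls 24 mm high, floor 6 mm thick, standing fast on the table; origin under its middle, z up. The black pan tray lies in it square to it but loose: its middle may be up to 5 mm off the box's middle in x and in y, and this play is not measured; about 8 N sideways shifts it. Home, the mixing tray's origin is 22 mm above this origin, axes in line.
- catch_a (a joint): Orange spring catch 24 mm wide on the pan tray's +y end: 0 at rest, grows (rad) as the mixing tray's plate pushes it outward, 0.1 as the plate passes, back near 0 once clicked. The pan tray (140 by 200 mm, eight white pans, rim 30 mm above its underside) has a grey block in each corner with a socket at its x +-57, y +-87 mm: 16 mm square (1 mm play each side of a lug), sharp-edged, 16 mm deep.
- catch_b (a joint): The same catch on the -y end. Lugs that miss the sockets stand on the rim, mixing tray origin 36 mm above the box's, clear of the catches; the plate meets the catches about 4 mm lower and has passed them 2 mm above home. To pass both takes 5 to 20 N of push beyond the tray's weight; the weight alone does not. Over 35 N between the trays cracks the lugs.
- spare_pan: Loose white paint pan with a pink cake, 40 by 40 by 17 mm, on the table near the paint box; origin under its middle. Leave it alone.
- ink_bottle: Amber glass jar with a black cap, 40 mm across and 75 mm high, on the table near the paint box; origin under its middle. Leave it alone.
- brush: Flat paint brush with a red handle, 190 mm long, lying on the table near the mixing tray; origin at its middle. Leave it alone.
- brush_jar: Glass jar, 72 mm across and 95 mm high, with brushes standing in it up to 210 mm high, beyond the trays; origin under its middle. Leave it alone.

How it is judged:
On the way:
1. the mixing tray has been lifted clear of the table (height (world z) of mixing_tray above 0.035 m), for 0.1 s.
At the end, for the whole second after the job is handed in: The mixing tray is home on the pan tray: origin 19.5 to 23.2 mm above the paint box's and within 10 mm of it sideways, turned under 0.025 rad against it and tipped under 0.012 rad; both catches back under 0.04 rad; at rest and let go (z of mixing_tray in the frame of paint_box between 0.0195 and 0.0232 m and value of joint each of catch_a, catch_b below 0.04 rad and horizontal distance between mixing_tray and paint_box below 0.01 m and angle between the y axis of mixing_tray and the y axis of paint_box, either way round below 0.025 rad and angle between mixing_tray's own z axis and vertical below 0.012 rad and linear speed of mixing_tray below 0.01 m/s); the robot touches nothing.
It fails at once if the mixing tray is pressed or knocked onto the pan tray or its box with over 35 N (the lugs crack) (contact force between mixing_tray and paint_box above 35 N).
It fails at once if the spare pan, ink bottle, brush or brush jar is moved more than 15 mm (distance of any of spare_pan, ink_bottle, brush, brush_jar from where it was at the start of the episode above 0.015 m).
It fails at once if the ink bottle or the brush jar is tipped (angle between any of ink_bottle, brush_jar's own z axis and vertical above 0.3 rad).
It also fails if it takes over 72 s, if anything falls off the work surface, if the arm or the gripper's body presses on something with over 40 N, if the wrist force passes 120 N, or if a joint passes its speed limit or range.

## Robot

A 6-joint arm with a two-finger parallel gripper is mounted at the origin on the work surface. World frame = base frame: x ahead of the robot, y to its left, z up, the work surface at z = 0. Lengths are in m, angles in rad, forces in N, time in s.
With the tool pointing down it reaches from about 0.375 to 0.9 m from the base axis. Payload 3.1 kg.
Tool frame: the origin (TCP) lies between the finger pads; the fingertips stand 19 mm ahead of it and the grasp point (between the pads) is the TCP; z points along the fingers, y is the line along which they close (so a half turn about z gives the same grasp; the last joint's range is limited). The gripper opens to 87 mm and grips with 3 to 60 N. Pads are 19 mm wide; open, the fingers measure 117 mm over their backs; the gripper's body (75 mm by 190 mm) begins 51 mm behind the grasp point.
Start: joints at [-1.331, 0.527, 1.433, -0, 1.181, -0.178], TCP at [0.254, -0.571, 0.218] pointing down, gripper open.
Joint ranges: [-3.08, 3.08], [-0.75, 2.2], [0.22, 2.44], [-1.43, 4.57], [0, 2.65], [-2.85, 2.85]. Speed limits (rad/s): [2.79, 2.79, 3.14, 3.14, 3.14, 3.14].

## Interface

Orientations are given as a unit quaternion [x, y, z, w].
In Python, from rig import robot, camera, camera_info, hand_in gives the robot as it stands.
- The arm moves only by the shell command python3 -m handwheel 'ROWS' [FORCE]. ROWS is a JSON object of lists of equal length, an entry for each row: "hand": the opening, from 0 (shut) to 1 (fully open); "translation": the shift along the world's x, y, z in mm, a list of three; "turn": the turn, a rotation vector about the world's x, y, z in rad, a list of three. In form: {"hand": [hand, ...], "translation": [[tx, ty, tz], ...], "turn": [[ax, ay, az], ...]}. A call has 1 to 12 rows; each row is the pose to reach, as a shift and turn from the pose commanded when the call began; what a row does not reach only later rows make up. A row lasts 1/12 s, in which the tool goes at most 41.7 mm and 7.16 degrees, less where a joint would pass 70% of its speed; a pose out of reach is approached as far as the arm can. A call with a gripper value outside its range is refused whole. The fingers move at their own pace and stop on an object; FORCE is the grip in N (left out, the last holds). Time passes only in rows, so rows that repeat a pose let the fingers close. It gives the time, the measured TCP pose, the force, the opening and the grip force at its end, in the units of the state.
- robot.get_obs(): the state, without advancing time (a new reading comes with each control period).
- camera(name): name is "side" or "top" or "wrist"; returns (picture, depth): 420x560x3 uint8, red, green, blue; 420x560 float32, m along the optical axis (not along the pixel's ray), 0 where there is no reading.
- camera_info(name): a dict with "vertical_fov" (degrees; the focal length in pixels is half the picture's height over the tangent of half this angle, whatever the lens; pixels are square), "cx", "cy" (the principal point, pixels), "world_from_camera" (4x4, takes a point from camera to world coordinates). Camera axes: x right, y down, z forward; pixel columns grow to the right and rows downward; lengths in m; the calibration is good to about 2 mm. The wrist camera is an equidistant fisheye: a pixel r from the principal point sees the ray r / f radians off the axis. A picture is of the moment at which its call begins: read the wrist's pose just before it. camera_info takes no time and is no camera call; for the wrist camera it gives the pose at the moment of the call.
- hand_in(): hands the job in; it is judged then, once.
The state is a dict: "time": time; "q": joint angles; "joint_velocities": joint speeds; "joint_torque": joint torques, N m; "position": TCP position; "tool_rot": TCP orientation; "ft_force": force on the tool from outside, world axes, zero at the start; "moment": the same for the moment, N m; "grip_width": finger opening in m; "grip_force": force on a finger pad.
Only numpy, scipy, OpenCV 4.12 (cv2) and the standard library are available. Lean on these libraries where they do the work, as an engineer would, in place of code of your own. Each camera call takes 0.05 s, during which the arm holds its last target. There are 200 camera calls.

## Working session

There is one attempt and no reset: what is moved stays moved. The work goes in short steps, Python scripts to look and compute and a shell command to move; the robot and the scene stay as the last step left them, time stands still between calls to the robot, and variables do not carry over. Pictures are saved under pics/ and viewed, at most 10 in all, crops included, and the job is handed in when it is done.

```bash
mkdir -p pics; ls; python3 - <<'E'
from rig import robot,camera,camera_info
import cv2,numpy as np
o=robot.get_obs();print(o)
for n in("top","side"):
    p,d=camera(n);cv2.imwrite(f"pics/{n}0.png",p[:,:,::-1]);np.save(f"pics/{n}0.npy",d);print(n,camera_info(n))
E
```

```text
pics
{'time': 0.0, 'q': array([-1.33049053e+00,  5.28491196e-01,  1.43394535e+00, -3.05157127e-05,
        1.18139926e+00, -1.78518726e-01]), 'joint_velocities': array([ 0.00265334, -0.00069538, -0.00279061,  0.00073085,  0.00054643,
       -0.0002171 ]), 'joint_torque': array([ 9.17746693e-04, -4.40039241e+01, -1.76590562e+01,  6.33442705e-02,
        5.82565984e-02, -1.71708280e-04]), 'position': array([ 0.25400076, -0.57021455,  0.2168426 ]), 'tool_rot': array([ 9.78151442e-01,  2.07890590e-01, -4.87463446e-05, -1.12060562e-03]), 'ft_force': array([0.7479906 , 0.15130885, 0.67715894]), 'moment': array([ 0.02863589, -0.02477113, -0.00913323]), 'grip_force': 0.0, 'grip_width': 0.08740294224663893}
top {'vertical_fov': 55.42266637847024, 'cx': 278.71515585946486, 'cy': 207.72092901120374, 'world_from_camera': array([[ 5.78223450e-03, -9.96937736e-01,  7.79853635e-02,
         4.84622276e-01],
       [-9.99983277e-01, -5.77290755e-03,  3.45044558e-04,
        -3.13683381e-02],
       [ 1.06214353e-04, -7.79860545e-02, -9.96954444e-01,
         9.48088982e-01],
       [ 0.00000000e+00,  0.00000000e+00,  0.00000000e+00,
         1.00000000e+00]])}
side {'vertical_fov': 47.127331096099866, 'cx': 276.15981988036134, 'cy': 209.47967277891624, 'world_from_camera': array([[-0.96884968, -0.17371207,  0.17650611,  0.36213207],
       [-0.24754228,  0.70027155, -0.66958388,  0.75895133],
       [-0.00728741, -0.69241886, -0.72145895,  0.89933899],
       [ 0.        ,  0.        ,  0.        ,  1.        ]])}
```

View pics/top0.png

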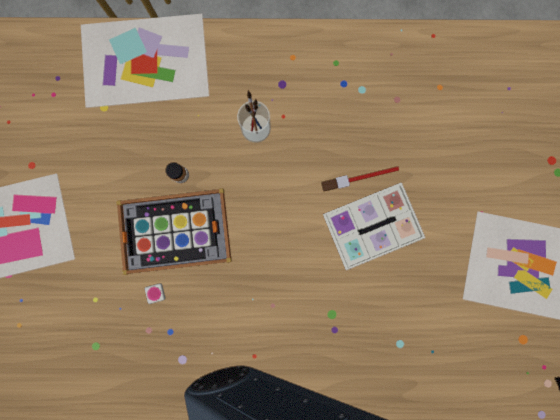

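View pics/side0.png

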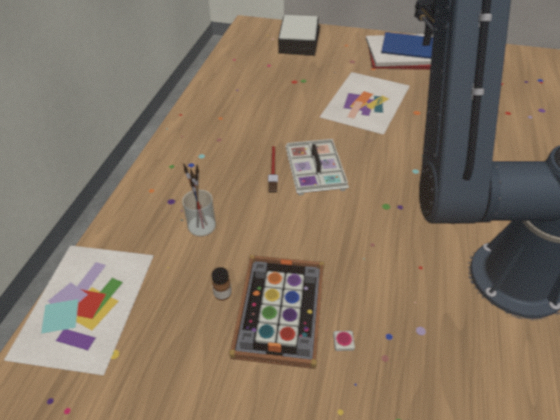

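The top view shows the mixing tray at about (374,226) with its handle at (377,226), turned about 25°. The paint box is at (174,231), nearly square to the table. The ink bottle is at (177,173), the spare pan at (154,294), the brush at (360,180) and the brush jar at (254,121). The side view agrees.

```bash
cat > h.py <<'E'
import cv2,numpy as np
from rig import robot,camera,camera_info
def rays(info,uv,fish=False):
    f=210/np.tan(np.radians(info["vertical_fov"]/2)); a=(np.atleast_2d(uv).astype(float)-[info["cx"],info["cy"]])/f
    if fish:
        r=np.linalg.norm(a,axis=1,keepdims=True)+1e-12
        d=np.hstack([a/r*np.sin(r),np.cos(r)])
    else: d=np.hstack([a,np.ones((len(a),1))])
    T=info["world_from_camera"]; return T[:3,3],d@T[:3,:3].T
def onplane(info,uv,z,fish=False):
    c,d=rays(info,uv,fish); return c+d*((z-c[2])/d[:,2])[:,None]
def cloud(info,dep,fish=False):
    v,u=np.mgrid[:420,:560]; uv=np.stack([u.ravel(),v.ravel()],1)
    c,d=rays(info,uv,fish); T=info["world_from_camera"]; k=d@T[:3,2]
    P=c+d*(dep.ravel()/k)[:,None]; P[dep.ravel()==0]=np.nan
    return P.reshape(420,560,3)
E
python3 - <<'E'
from h import *
info=camera_info("top");d=np.load("pics/top0.npy");im=cv2.imread("pics/top0.png")
P=cloud(info,d);z=P[...,2]
print("table z",np.nanmedian(z[320:360,20:180]),np.nanstd(z[320:360,20:180]))
for n,(u0,u1,v0,v1),h in [("box",(105,245,183,285),.012),("tray",(318,435,180,275),.012),("handle",(345,405,205,245),.045),("pan",(140,170,280,308),.01),("ink",(160,195,158,190),.03),("jar",(225,285,85,150),.03)]:
    m=(z[v0:v1,u0:u1]>h)
    n_,l,s,c=cv2.connectedComponentsWithStats(m.astype(np.uint8)); k=1+np.argmax(s[1:,4])
    Q=P[v0:v1,u0:u1][l==k]
    (cx,cy),wh,a=cv2.minAreaRect((Q[:,:2]*1000).astype(np.float32))
    print(n,len(Q),"c",round(cx,1),round(cy,1),"wh",np.round(wh,1),"ang",round(a,2),"z",np.round(np.nanpercentile(Q[:,2],[5,50,95]),4))
E
```

```text
table z -8.29275141994712e-06 0.0016719186704463962
box 5528 c 502.6 213.4 wh [172.8 250.4] ang 7.07 z [0.0133 0.0252 0.0365]
tray 5137 c 517.7 -251.9 wh [140.1 200.9] ang 22.32 z [0.0152 0.0184 0.0315]
handle 217 c 517.5 -251.6 wh [12.2 85.8] ang 22.31 z [0.0528 0.0588 0.0618]
pan 295 c 358.7 255.3 wh [39.2 40. ] ang 15.73 z [0.012  0.0155 0.0187]
ink 324 c 634.8 202.3 wh [37.5 36.6] ang 88.93 z [0.0344 0.0735 0.0768]
jar 785 c 750.7 26.3 wh [71.1 70.3] ang 42.16 z [0.0354 0.0838 0.1861]
```

```bash
python3 -m handwheel '{"hand":[1,1,1,1,1,1,1,1,1,1,1,1],"translation":[[264,319,0],[264,319,0],[264,319,0],[264,319,0],[264,319,0],[264,319,0],[264,319,0],[264,319,0],[264,319,0],[264,319,0],[264,319,0],[264,319,0]],"turn":[[0,0,0.12],[0,0,0.24],[0,0,0.36],[0,0,0.48],[0,0,0.6],[0,0,0.72],[0,0,0.84],[0,0,0.96],[0,0,1.08],[0,0,1.2],[0,0,1.32],[0,0,1.44]]}'
```

```text
time: 1.1
position: [0.5194, -0.2491, 0.2174]
tool_rot: [0.594, 0.805, 0.0, -0.0]
ft_force: [-0.3, 0.0, 0.5]
grip_width: 0.0869
grip_force: 0.0
```

```bash
python3 -m handwheel '{"hand":[1,1,1,1],"translation":[[0,-1,-30],[0,-1,-70],[0,-1,-70],[0,-1,-70]],"turn":[[0,0,0.09],[0,0,0.09],[0,0,0.09],[0,0,0.09]]}'
python3 - <<'E'
from h import *
o=robot.get_obs();q=o["tool_rot"];print(o["position"],np.degrees(2*np.arctan2(q[1],q[0])),o["q"])
i=camera_info("wrist");p,d=camera("wrist");cv2.imwrite("pics/w1.png",p[:,:,::-1]);np.save("pics/w1.npy",d)
print(i)
P=cloud(i,d,True);z=P[...,2]
for n,h,hi in (("handle",.05,.065),("tray",.012,.034)):
    m=((z>h)&(z<hi)&(np.hypot(P[...,0]-.5177,P[...,1]+.252)<.13)).astype(np.uint8)
    _,l,s,c=cv2.connectedComponentsWithStats(m);k=1+np.argmax(s[1:,4]);Q=P[l==k]
    print(n,len(Q),cv2.minAreaRect((Q[:,:2]*1000).astype(np.float32)),c[k],np.nanmedian(Q[:,2]))
E
```

```text
time: 1.43
position: [0.5164, -0.2516, 0.1458]
tool_rot: [0.562, 0.827, 0.0, -0.004]
ft_force: [0.1, 0.2, 0.8]
grip_width: 0.0872
grip_force: 0.0
[ 0.51639251 -0.2515703   0.14578213] 111.64061888428215 [-6.47798557e-01  5.55381139e-01  1.62530883e+00  8.84554440e-06
  9.67913615e-01 -1.02550365e+00]
{'vertical_fov': 65.70646984690485, 'cx': 276.1777956056648, 'cy': 207.98429959383478, 'world_from_camera': array([[ 0.92989156,  0.35663053,  0.09009081,  0.48964419],
       [ 0.36781118, -0.89879933, -0.23848417, -0.18672213],
       [-0.00407718,  0.25490082, -0.96695861,  0.31027069],
       [ 0.        ,  0.        ,  0.        ,  1.        ]])}
handle 1453 ((514.6375122070312, -253.09402465820312), (11.488391876220703, 85.06433868408203), 21.879236221313477) [276.22436339 209.30350998] 0.05691881157064571
tray 24078 ((508.6852722167969, -238.8079071044922), (138.70213317871094, 168.36929321289062), 22.26487159729004) [275.93791013 177.04078412] 0.015856709987743745
```

View pics/w1.png

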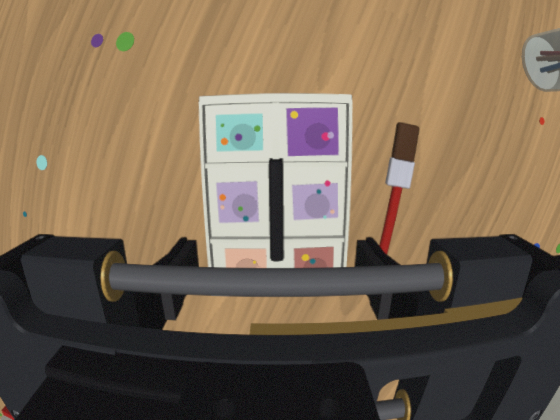

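The wrist view shows the tray squarely between the open fingers. The handle bar runs from (277,160) to (277,260), and the brush is clear on the right at (400,150).

```bash
python3 -m handwheel '{"hand":[1,1,1,1,1,0,0,0,0,0,0,0],"translation":[[0,0,-30],[0,0,-60],[0,0,-80],[0,0,-96],[0,0,-96],[0,0,-96],[0,0,-96],[0,0,-96],[0,0,-96],[0,0,-96],[0,0,-96],[0,0,-96]],"turn":[[0,0,0.006],[0,0,0.006],[0,0,0.006],[0,0,0.006],[0,0,0.006],[0,0,0.006],[0,0,0.006],[0,0,0.006],[0,0,0.006],[0,0,0.006],[0,0,0.006],[0,0,0.006]]}' 40
```

```text
time: 2.48
position: [0.5183, -0.253, 0.0523]
tool_rot: [0.559, 0.829, -0.0, 0.0]
ft_force: [0.1, -0.4, -0.5]
grip_width: 0.0485
grip_force: 0.0
```

```bash
python3 -m handwheel '{"hand":[0,0,0,0],"translation":[[0,0,0],[0,0,0],[0,0,0],[0,0,0]],"turn":[[0,0,0],[0,0,0],[0,0,0],[0,0,0]]}'
```

```text
time: 2.82
position: [0.5181, -0.2529, 0.0517]
tool_rot: [0.559, 0.829, -0.0, -0.0]
ft_force: [1.6, 0.1, -0.3]
grip_width: 0.0217
grip_force: 0.0
```

```bash
python3 -m handwheel '{"hand":[0,0,0,0,0,0,0,0],"translation":[[0,0,0],[0,0,0],[0,0,0],[0,0,0],[0,0,0],[0,0,10],[0,0,20],[0,0,30]],"turn":[[0,0,0],[0,0,0],[0,0,0],[0,0,0],[0,0,0],[0,0,0],[0,0,0],[0,0,0]]}'
```

```text
time: 3.48
position: [0.5182, -0.2525, 0.0823]
tool_rot: [0.559, 0.829, 0.0, -0.0]
ft_force: [0.0, -0.1, -5.3]
grip_width: 0.011
grip_force: 40.0
```

```bash
python3 -m handwheel '{"hand":[0,0,0,0,0,0,0,0,0,0,0,0],"translation":[[0,0,25],[0,0,50],[-1,30,70],[-3,60,70],[-4,90,70],[-5,120,70],[-6,150,70],[-7,180,70],[-8,210,70],[-9,240,70],[-10,270,70],[-11,300,70]],"turn":[[0,0,0],[0,0,0],[0,0,-0.03],[0,0,-0.06],[0,0,-0.09],[0,0,-0.12],[0,0,-0.15],[0,0,-0.18],[0,0,-0.2],[0,0,-0.22],[0,0,-0.24],[0,0,-0.261]]}'
python3 -m handwheel '{"hand":[0,0,0,0,0,0,0,0,0,0],"translation":[[-1,30,0],[-2,60,0],[-3,90,0],[-4,120,0],[-5,150,0],[-5,160,0],[-5,166,0],[-5,166,0],[-5,166,0],[-5,166,0]],"turn":[[0,0,0],[0,0,0],[0,0,0],[0,0,0],[0,0,0],[0,0,0],[0,0,0],[0,0,0],[0,0,0],[0,0,0]]}'
cat > m.py <<'E'
from h import *
import sys
o=robot.get_obs();q=o["tool_rot"];print(o["time"],o["position"],"yaw",np.degrees(2*np.arctan2(q[1],q[0])),"F",o["ft_force"],"M",o["moment"],o["grip_width"])
i=camera_info("top");p,d=camera("top");cv2.imwrite(f"pics/{sys.argv[1]}.png",p[:,:,::-1]);np.save(f"pics/{sys.argv[1]}.npy",d)
P=cloud(i,d);z=P[...,2];b=o["position"][2]-.05
m=((np.abs(z-b-.016)<.018)&(np.hypot(P[...,0]-o["position"][0],P[...,1]-o["position"][1])<.14)).astype(np.uint8)
_,l,s,c=cv2.connectedComponentsWithStats(m);k=1+np.argmax(s[1:,4]);Q=P[l==k]
print("tray",len(Q),cv2.minAreaRect((Q[:,:2]*1000).astype(np.float32)))
A=np.c_[Q[:,:2]-Q[:,:2].mean(0),np.ones(len(Q))]
f=Q[:,2]<b+.022
print("plane",np.linalg.lstsq(A[f],Q[f,2],rcond=None)[0])
E
python3 m.py t1
```

```text
time: 4.48
position: [0.5071, 0.0487, 0.1529]
tool_rot: [0.663, 0.749, 0.001, 0.0]
ft_force: [0.2, 0.2, -5.4]
grip_width: 0.0112
grip_force: 40.0
time: 5.32
position: [0.5022, 0.2119, 0.152]
tool_rot: [0.663, 0.749, -0.0, 0.0]
ft_force: [-0.2, 0.3, -5.5]
grip_width: 0.0108
grip_force: 40.0
5.3167 [0.50218654 0.21188435 0.15197938] yaw 96.98246546708303 F [-0.18929344  0.32542274 -5.5214789 ] M [ 0.00014701 -0.09994942  0.00697684] 0.01084658548659467
tray 3059 ((509.0807800292969, 164.40289306640625), (140.10659790039062, 101.88758850097656), 6.846818923950195)
plane [ 0.00274365 -0.0007142   0.11840175]
```

View pics/t1.png

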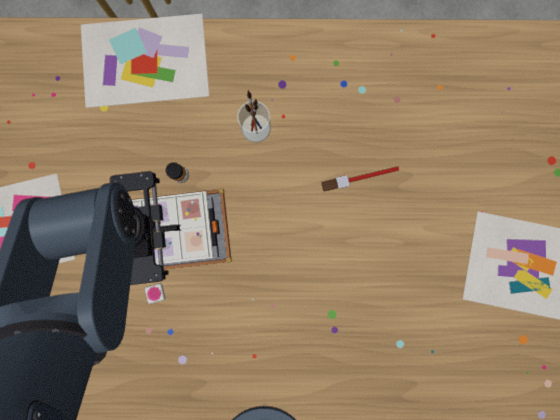

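The top view shows the tray hanging above the box, with its free end at about (215,230). It covers the pan tray, so I'll measure the pan tray's play from the first pictures.

```bash
python3 - <<'E'
from h import *
import numpy as np
a=np.radians(7.07);R=np.array([[np.cos(a),-np.sin(a)],[np.sin(a),np.cos(a)]])
for n in("top","side"):
    info=camera_info(n);d=np.load(f"pics/{n}0.npy");im=cv2.imread(f"pics/{n}0.png")
    P=cloud(info,d);z=P[...,2];near=np.hypot(P[...,0]-.5026,P[...,1]-.2134)<.17
    m=near&(z>.012)&(z<.05); Q=P[m]; print(n,"box",cv2.minAreaRect((Q[:,:2]*1000).astype(np.float32)))
    L=(Q[:,:2]-[.5026,.2134])@R*1000; zz=Q[:,2]
    t=zz>.031
    # pan tray extents at rim, local box axes, away from catches
    sx=np.abs(L[:,1])<90; sy=(np.abs(np.abs(L[:,0])-45)<22)
    for nm,s,c in(("x",sx,0),("y",sy,1)):
        h,e=np.histogram(L[t&s,c],np.arange(-130,131,2)); 
        print(nm,"rim",[(int(b),int(v)) for b,v in zip(e,h) if v and (abs(b)>(58 if c==0 else 88))])
    # grey blocks
    hsv=cv2.cvtColor(im,cv2.COLOR_BGR2HSV)[m]
    g=(hsv[:,1]<50)&(hsv[:,2]>70)&(hsv[:,2]<150)&(zz>.027)&(np.abs(np.abs(L[:,0])-57)<18)&(np.abs(np.abs(L[:,1])-87)<18)
    for X in(-1,1):
        for Y in(-1,1):
            k=g&(L[:,0]*X>0)&(L[:,1]*Y>0); print(X,Y,k.sum(),L[k].mean(0) if k.any() else None,np.ptp(L[k],axis=0) if k.any() else None)
E
python3 - <<'E'
import cv2,numpy as np
a=cv2.imread('pics/top0.png')[180:285,105:245];b=cv2.imread('pics/side0.png')[250:370,225:330]
a=cv2.resize(a,None,fx=4,fy=4,interpolation=2);b=cv2.resize(b,None,fx=2,fy=3.5,interpolation=2)
c=np.hstack([a,b[:420]]);print(c.shape);cv2.imwrite('pics/crop.png',c)
E
```

```text
top box ((500.00445556640625, 212.1254119873047), (253.7770233154297, 292.4882507324219), 27.576326370239258)
x rim [(-72, 63), (-70, 51), (-68, 7), (-66, 6), (-64, 7), (-62, 4), (-60, 4), (60, 5), (62, 7), (64, 56), (66, 64), (68, 10), (110, 5), (112, 12), (114, 13), (116, 7), (118, 7), (120, 1), (122, 5), (124, 4), (126, 2), (128, 4)]
y rim [(-98, 23), (-96, 32), (-94, 21), (-92, 11), (-90, 5), (90, 6), (92, 6), (94, 5), (96, 10), (98, 32), (100, 35), (102, 24), (104, 2)]
-1 -1 95 [-58.68796378 -84.39777333] [25.75375733 26.4703452 ]
-1 1 105 [-58.29307202  90.23706658] [32.4626645  28.69715085]
1 -1 96 [ 55.2996638  -83.96616707] [26.50192367 27.00277558]
1 1 103 [55.18946994 89.49927625] [27.7628952  33.92739231]
side box ((502.06280517578125, 215.25042724609375), (256.8875732421875, 295.7596435546875), 29.495410919189453)
x rim [(-76, 25), (-74, 70), (-72, 24), (-70, 7), (-68, 6), (-66, 7), (-64, 6), (-62, 6), (-60, 7), (60, 19), (62, 75), (64, 48), (108, 11), (110, 13), (112, 11), (114, 6), (116, 6), (118, 5), (120, 7), (122, 7), (124, 8), (126, 6), (128, 6)]
y rim [(-100, 1), (-98, 14), (-96, 36), (-94, 25), (-92, 16), (-90, 7), (90, 7), (92, 6), (94, 7), (96, 13), (98, 25), (100, 39), (102, 61), (104, 6)]
-1 -1 117 [-61.08263052 -82.39677297] [32.25054089 28.46255803]
-1 1 152 [-61.71257673  91.03502643] [33.94316994 33.28538554]
1 -1 105 [ 51.85049541 -82.47229675] [25.76873671 27.01582378]
1 1 141 [52.83114227 91.37107217] [26.39219666 31.11115104]
(420, 770, 3)
```

View pics/crop.png

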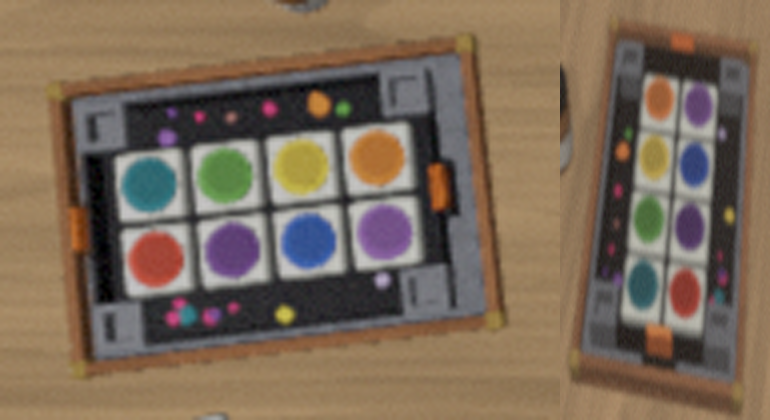

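The crop shows the pan tray's corner sockets at (103,125), (407,92), (122,328) and (427,290). The tray sits toward the box's +y end, by about (-2.0, +2.6) mm in world axes. I'll shift by that much and lower to just above the rim.

```bash
python3 -m handwheel '{"hand":[0,0,0,0,0,0,0,0],"translation":[[-2.6,2.9,-15],[-2.6,2.9,-30],[-2.6,2.9,-45],[-2.6,2.9,-55],[-2.6,2.9,-58],[-2.6,2.9,-60],[-2.6,2.9,-60],[-2.6,2.9,-60]],"turn":[[0,0,0.003],[0,0,0.003],[0,0,0.003],[0,0,0.003],[0,0,0.003],[0,0,0.003],[0,0,0.003],[0,0,0.003]]}'
python3 m.py t2
python3 - <<'E'
from h import *
p,d=camera("wrist");cv2.imwrite("pics/w2.png",p[:,:,::-1])
p,d=camera("side");cv2.imwrite("pics/s2.png",cv2.resize(p[230:380,210:350,::-1],None,fx=4,fy=4,interpolation=2))
E
```

```text
time: 6.03
position: [0.5003, 0.2159, 0.0924]
tool_rot: [0.661, 0.75, 0.001, 0.0]
ft_force: [-0.8, -0.4, -5.6]
grip_width: 0.0105
grip_force: 40.0
6.0333 [0.50029471 0.21588071 0.09243646] yaw 97.20030171958554 F [-0.78496745 -0.35622903 -5.59104831] M [-0.00151042 -0.04175898  0.00691279] 0.010457153464996295
tray 2651 ((507.9822998046875, 164.64654541015625), (139.9867706298828, 105.58226013183594), 7.0521650314331055)
plane [0.00499822 0.01361279 0.05868033]
```

View pics/w2.png

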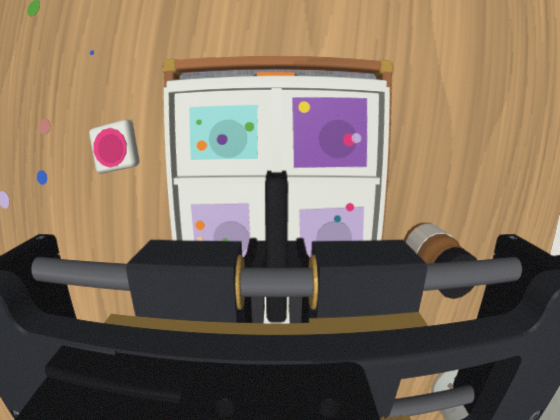

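View pics/s2.png

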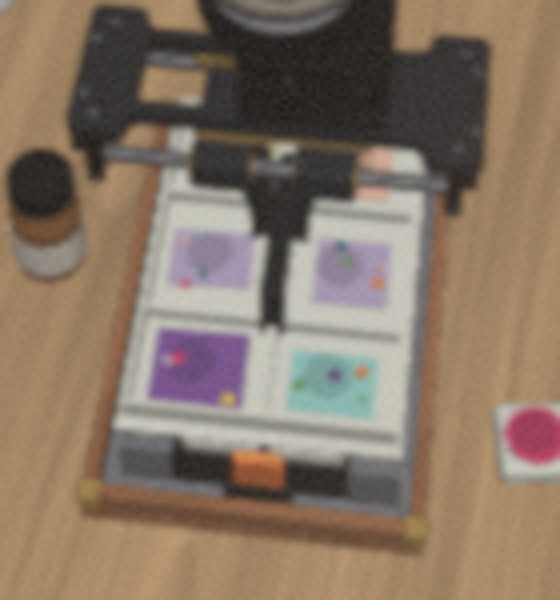

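The wrist and side views show the mixing tray parallel above the pan tray. The +y end of the pan tray still shows in the side view at (260,470), as it should at this height, and nothing is touching. I'll settle first and check the pose noise.

```bash
for k in 1 2 3; do python3 -m handwheel '{"hand":[0,0],"translation":[[0,0,0],[0,0,0]],"turn":[[0,0,0],[0,0,0]]}' | grep -E "pos|ft_"; done
python3 - <<'E'
from h import *
i=camera_info("top");p,d=camera("top");P=cloud(i,d);z=P[...,2]
a=np.radians(7.07);R=np.array([[np.cos(a),-np.sin(a)],[np.sin(a),np.cos(a)]])
L=(P[...,:2]-[.5026,.2134])@R*1000
m=(z>.062)&(z<.075)&(np.abs(L[...,0])<85)&(L[...,1]>-120)&(L[...,1]<-20)
Q=L[m];print(m.sum())
for c in(0,1):
    h,e=np.histogram(Q[:,c],np.arange(-110,111,2));print([(int(b),int(v)) for b,v in zip(e,h) if v and abs(b)>(60 if c==0 else 86)])
# white pixels of mixing-tray rim seen in side view: +y end
E
```

```text
position: [0.4998, 0.216, 0.0923]
ft_force: [1.0, -1.1, -5.4]
position: [0.4996, 0.216, 0.092]
ft_force: [0.5, -0.5, -5.3]
position: [0.4996, 0.216, 0.0919]
ft_force: [-0.5, 0.0, -5.8]
416
[(-70, 8), (-68, 29), (-66, 13), (-64, 4), (-62, 4), (62, 37), (64, 20)]
[(-92, 6), (-90, 80), (-88, 34)]
```

```bash
python3 - <<'E'
from h import *
i=camera_info("top")
def go(d,c,deg,lo,hi,t):
    P=cloud(i,d);z=P[...,2];a=np.radians(deg);R=np.array([[np.cos(a),-np.sin(a)],[np.sin(a),np.cos(a)]])
    L=(P[...,:2]-c)@R*1000
    m=(z>lo)&(z<hi)&(np.abs(L[...,0])<85)&(L[...,1]>-120)&(L[...,1]<-20);Q=L[m]
    y=Q[:,1];x=Q[:,0]
    print(t,"xl",np.median(x[(x<-58)]),"xr",np.median(x[x>58]),"ye",np.median(y[(y<-80)&(abs(x)<50)]))
go(np.load("pics/top0.npy"),[.5177,-.2519],22.3,.025,.036,"start tray")
for k in range(3):
    p,d=camera("top"); go(d,[.5026,.2134],7.07,.065,.076,"now")
E
```

```text
start tray xl -64.87406101159473 xr 65.06902023186674 ye -91.58711454358517
now xl -66.5121903412771 xr 63.40655934400908 ye -88.36779603699293
now xl -66.48090007740103 xr 63.54776975189068 ye -88.48476067240263
now xl -66.50963701801619 xr 63.55185681179372 ye -88.505830593457
```

The tray is at (-1.5, +3.15) mm and the pan tray at (-1.7, +2.85) mm in box axes, so they match within 0.4 mm. I'll lower gently.

```bash
python3 -m handwheel '{"hand":[0,0,0,0],"translation":[[-0.2,-0.3,-1],[-0.2,-0.3,-2],[-0.2,-0.3,-3],[-0.2,-0.3,-3]],"turn":[[0,0,0],[0,0,0],[0,0,0],[0,0,0]]}' | grep -E "pos|ft_"
python3 -m handwheel '{"hand":[0,0,0,0],"translation":[[0,0,-0.5],[0,0,-1],[0,0,-1.5],[0,0,-1.5]],"turn":[[0,0,0],[0,0,0],[0,0,0],[0,0,0]]}' | grep -E "pos|ft_"
python3 -m handwheel '{"hand":[0,0],"translation":[[0,0,-0.5],[0,0,-0.5]],"turn":[[0,0,0],[0,0,0]]}' | grep -E "pos|ft_"
```

```text
position: [0.4992, 0.2156, 0.0886]
ft_force: [0.8, -0.3, -5.3]
position: [0.4993, 0.2156, 0.0873]
ft_force: [0.1, -0.2, -6.0]
position: [0.4994, 0.2156, 0.0868]
ft_force: [0.1, 0.4, -4.6]
```

```bash
for k in 1 2 3; do python3 -m handwheel '{"hand":[0,0],"translation":[[0,0,-0.5],[0,0,-0.5]],"turn":[[0,0,0],[0,0,0]]}' | grep -E "pos|ft_"; done; python3 -c "
from h import *;print(robot.get_obs()['moment'])"
```

```text
position: [0.4993, 0.2157, 0.0863]
ft_force: [0.6, 0.2, -4.9]
position: [0.4993, 0.2156, 0.0858]
ft_force: [-0.5, -0.7, -4.9]
position: [0.4994, 0.2156, 0.0853]
ft_force: [0.3, -0.3, -5.8]
[ 0.00358436 -0.13499042 -0.02687977]
```

There is no force 2.5 mm below the height of standing on the rim, so the lugs are in the sockets. I'll go on down to the catches.

```bash
for k in 1 2 3 4; do python3 -m handwheel '{"hand":[0,0,0],"translation":[[0,0,-0.5],[0,0,-1],[0,0,-1]],"turn":[[0,0,0],[0,0,0],[0,0,0]]}' | grep -E "pos|ft_"; done; python3 -c "
from h import *;print(robot.get_obs()['moment'])"
```

```text
position: [0.4995, 0.2155, 0.0843]
ft_force: [1.1, -1.3, -4.3]
position: [0.4995, 0.2154, 0.0834]
ft_force: [0.5, -1.8, -3.3]
position: [0.4997, 0.2155, 0.0825]
ft_force: [-0.9, -1.5, -1.7]
position: [0.4998, 0.2156, 0.0817]
ft_force: [-0.0, -4.1, 0.5]
[-0.56985162 -0.17425857 -0.0499532 ]
```

```bash
python3 -m handwheel '{"hand":[0,0,0],"translation":[[0,-0.3,0],[0,-0.6,0],[0,-0.6,0]],"turn":[[0,0,0],[0,0,0],[0,0,0]]}' | grep -E "pos|ft_"; for k in 1 2; do python3 -m handwheel '{"hand":[0,0,0],"translation":[[0,0,-0.5],[0,0,-1],[0,0,-1]],"turn":[[0,0,0],[0,0,0],[0,0,0]]}' | grep -E "pos|ft_";  python3 -c "
from h import *;print(robot.get_obs()['moment'])"; done
```

```text
position: [0.4998, 0.2154, 0.0815]
ft_force: [0.2, -0.7, 0.9]
position: [0.4998, 0.2154, 0.0807]
ft_force: [-0.4, -0.4, 4.1]
[-0.08224326 -0.12321971 -0.02182249]
position: [0.4997, 0.2147, 0.0793]
ft_force: [1.1, -3.4, 2.4]
[-0.54727718 -0.33765944 -0.03468924]
```

```bash
python3 -m handwheel '{"hand":[0,0,0],"translation":[[0,-0.5,0],[0,-0.8,0],[0,-0.8,0]],"turn":[[0,0,0],[0,0,0],[0,0,0]]}' | grep -E "pos|ft_"; for k in 1 2; do python3 -m handwheel '{"hand":[0,0,0],"translation":[[0,0,-0.5],[0,0,-1],[0,0,-1]],"turn":[[0,0,0],[0,0,0],[0,0,0]]}' | grep -E "pos|ft_";  python3 -c "
from h import *;print(robot.get_obs()['moment'])"; done
```

```text
position: [0.4995, 0.2145, 0.0791]
ft_force: [0.7, -0.3, 0.7]
position: [0.4996, 0.2139, 0.0781]
ft_force: [2.0, -2.9, -1.6]
[-0.43406893 -0.50806212 -0.01952859]
position: [0.4996, 0.2139, 0.0774]
ft_force: [1.6, -3.8, 0.0]
[-0.66509583 -0.51598449 -0.02918278]
```

```bash
cat > c.py <<'E'
from h import *
i=camera_info("top")
def st(d,c,deg,lo,hi,plate,t):
    P=cloud(i,d);z=P[...,2];a=np.radians(deg);R=np.array([[np.cos(a),-np.sin(a)],[np.sin(a),np.cos(a)]])
    L=(P[...,:2]-c)@R*1000;x,y=L[...,0],L[...,1]
    w=(z>lo)&(z<hi)&(abs(x)<85)&(y>-120)&(y<-20)
    xl=np.median(x[w&(x<-58)]);xr=np.median(x[w&(x>58)]);ye=np.median(y[w&(y<-80)&(abs(x)<50)])
    f=(abs(z-plate)<.006)&(abs(x)<55)&(y>-85)&(y<-10)
    yy=y[f];A=np.c_[x[f]/1000,yy/1000,np.ones(f.sum())]
    print(t,"ctr",(xl+xr)/2,ye+91.6,"floor plane",np.linalg.lstsq(A,z[f]*1000,rcond=None)[0].round(2),"wall z",np.median(z[w&(x<-58)])*1000,np.median(z[w&(x>58)])*1000,np.median(z[w&(y<-80)])*1000,f.sum())
if __name__=="__main__":
    st(np.load("pics/top0.npy"),[.5177,-.2519],22.3,.025,.036,.018,"start")
    b=robot.get_obs()["position"][2]-.0518
    p,d=camera("top");st(d,[.5026,.2134],7.07,b+.024,b+.036,b+.018,"now")
    p,d=camera("side");cv2.imwrite("pics/s3.png",cv2.resize(p[230:380,210:350,::-1],None,fx=4,fy=4,interpolation=2))
    P=cloud(camera_info("side"),d)
E
python3 c.py
```

```text
start ctr 0.09747961013600559 0.012885456414821306 floor plane [-2.11 -1.61 17.93] wall z 28.398231838083653 29.23299398521828 28.634466657476707 1296
now ctr -1.9003384576139837 2.1231127475132325 floor plane [ 3.3  25.83 43.73] wall z 52.941599546864836 53.50441411471163 52.39663707906139 1460
```

View pics/s3.png

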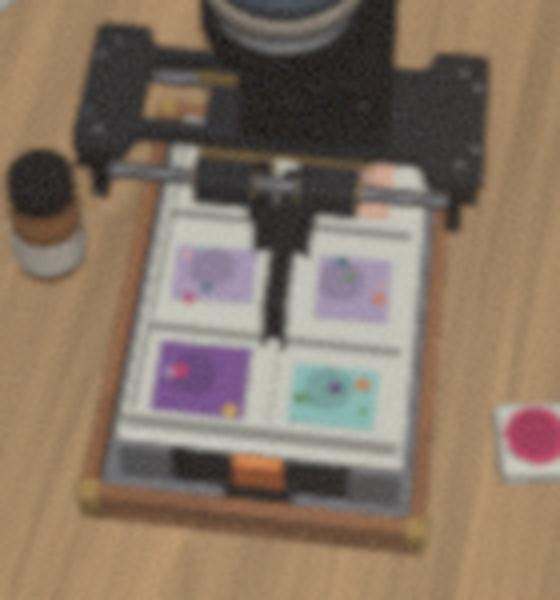

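The side view and the floor plane show the tray tipped about 0.026 rad. The -y end is nearly home while the +y end, by the catch at (258,470), is still about 4.5 mm high. The lugs are in, so I'll tip the +y end down and press gently.

```bash
python3 -m handwheel '{"hand":[0,0,0,0],"translation":[[0,-0.3,0],[0,-0.5,0],[0,-0.5,0],[0,-0.5,0]],"turn":[[-0.008,-0.001,0],[-0.016,-0.002,0],[-0.024,-0.003,0],[-0.024,-0.003,0]]}' | grep -E "pos|ft_|rot"; python3 -c "
from h import *;print(robot.get_obs()['moment'])"; python3 c.py | tail -1;  python3 -m handwheel '{"hand":[0,0,0],"translation":[[0,0,-0.4],[0,0,-0.8],[0,0,-0.8]],"turn":[[0,0,0],[0,0,0],[0,0,0]]}' | grep -E "pos|ft_"; python3 c.py | tail -1
```

```text
position: [0.4995, 0.2138, 0.0774]
tool_rot: [0.661, 0.75, -0.008, 0.01]
ft_force: [2.1, -4.2, 0.0]
[-0.59730211 -0.57433974 -0.05019393]
now ctr -2.0960130425176047 2.145924551717698 floor plane [ 5.71 29.39 43.92] wall z 52.83314565795655 53.38993432653283 51.918511934194335 1463
position: [0.4996, 0.2139, 0.0769]
ft_force: [2.1, -3.6, 4.9]
now ctr -1.925294904195436 2.1802975545994627 floor plane [ 3.05 28.58 43.49] wall z 52.8016050316511 52.98450974479246 51.38300364235293 1463
```

```bash
for k in 1 2 3; do python3 -m handwheel '{"hand":[0,0,0],"translation":[[0,0,-0.4],[0,0,-0.8],[0,0,-0.8]],"turn":[[0,0,0],[0,0,0],[0,0,0]]}' | grep -E "pos|ft_"; done; python3 c.py | tail -1
```

```text
position: [0.4984, 0.2141, 0.0748]
ft_force: [3.4, -1.0, -5.9]
position: [0.4985, 0.2142, 0.0741]
ft_force: [1.1, 0.6, -5.4]
position: [0.4987, 0.2139, 0.0738]
ft_force: [-0.1, 0.7, -4.9]
now ctr -2.7487388763044436 0.882780793903919 floor plane [ 0.71 -3.32 40.29] wall z 51.4239550883554 51.488785872910505 50.54689777705501 1414
```

The second catch clicked: the tray is now level with its origin at about 22 mm. A light press will confirm it is seated.

```bash
for k in 1 2 3; do python3 -m handwheel '{"hand":[0,0,0],"translation":[[0,0,-0.4],[0,0,-0.8],[0,0,-0.8]],"turn":[[0,0,0],[0,0,0],[0,0,0]]}' | grep -E "pos|ft_"; done; python3 c.py | tail -1
```

```text
position: [0.4988, 0.2137, 0.0737]
ft_force: [-2.1, 1.0, 0.7]
position: [0.4988, 0.2137, 0.0737]
ft_force: [-3.6, -0.4, 7.3]
position: [0.4988, 0.2137, 0.0736]
ft_force: [-4.4, -0.0, 12.5]
now ctr -2.6863658113206696 0.4789133061140376 floor plane [-1.27 -5.29 40.01] wall z 51.2201221181387 51.07543554236821 50.54171993331602 1415
```

```bash
python3 -m handwheel '{"hand":[0,0,0.5,0.5,0.5,0.5,0.5,0.5,0.5,0.5,0.5,0.5],"translation":[[0,0,1],[0,0,2],[0,0,2],[0,0,2],[0,0,2],[0,0,2],[0,0,2],[0,0,2],[0,0,2],[0,0,2],[0,0,2],[0,0,2]],"turn":[[0,0,0],[0,0,0],[0,0,0],[0,0,0],[0,0,0],[0,0,0],[0,0,0],[0,0,0],[0,0,0],[0,0,0],[0,0,0],[0,0,0]]}'
python3 -m handwheel '{"hand":[0.5,0.5,0.5,0.5,0.5,0.5,0.5,0.5,0.5,0.5,0.5,0.5],"translation":[[0,0,5],[0,0,15],[0,0,30],[0,0,60],[0,0,90],[0,0,120],[0,-40,140],[0,-80,150],[0,-120,150],[0,-160,150],[0,-200,150],[0,-240,150]],"turn":[[0,0,0],[0,0,0],[0,0,0],[0,0,0],[0,0,0],[0,0,0],[0,0,0],[0,0,0],[0,0,0],[0,0,0],[0,0,0],[0,0,0]]}'
python3 - <<'E'
from c import *
p,d=camera("top");st(d,[.5026,.2134],7.07,.046,.058,.040,"now")
P=cloud(i,d);z=P[...,2];a=np.radians(7.07);R=np.array([[np.cos(a),-np.sin(a)],[np.sin(a),np.cos(a)]]);L=(P[...,:2]-[.5026,.2134])@R*1000
f=(abs(z-.04)<.006)&(abs(L[...,0])<55)&(abs(L[...,1])<85)&(abs(L[...,0])>12)
print(np.linalg.lstsq(np.c_[L[f]/1000,np.ones(f.sum())],z[f]*1000,rcond=None)[0])
m=(z>.045)&(z<.06)&(np.abs(L[...,0])<80)&(abs(L[...,1])<105);print(cv2.minAreaRect((P[m][:,:2]*1000).astype(np.float32)))
q,_=camera("side")
A=cv2.resize(p[180:285,105:245,::-1],None,fx=2.8,fy=3,interpolation=2);B=cv2.resize(q[240:375,210:350,::-1],None,fx=2.7,fy=2.34,interpolation=2)[:315]
cv2.imwrite("pics/end.png",np.hstack([A[:315],B]))
E
```

```text
time: 14.3
position: [0.4994, 0.2137, 0.0738]
tool_rot: [0.661, 0.75, -0.008, 0.009]
ft_force: [0.5, 1.1, -0.0]
grip_width: 0.0431
grip_force: 0.0
time: 15.3
position: [0.4991, -0.028, 0.2251]
tool_rot: [0.661, 0.75, -0.008, 0.01]
ft_force: [1.1, 0.6, 0.2]
grip_width: 0.0435
grip_force: 0.0
now ctr -2.1819749821338235 2.420405292111539 floor plane [-1.29 -7.93 40.09] wall z 51.006333659533944 51.396467222960204 50.93273174627721 1015
[-0.14759645  0.90466505 40.53716463]
((499.3993225097656, 219.45684814453125), (134.0650177001953, 196.83868408203125), 7.102989196777344)
```

View pics/end.png

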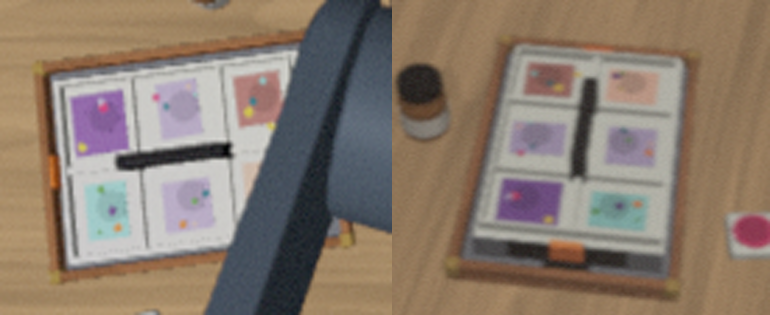

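```bash
python3 -m handwheel '{"hand":[0.5,0.5,0.5,0.5,0.5,0.5,0.5],"translation":[[0,-40,0],[0,-80,0],[0,-120,0],[0,-160,0],[0,-200,0],[0,-200,0],[0,-200,0]],"turn":[[0,0,0],[0,0,0],[0,0,0],[0,0,0],[0,0,0],[0,0,0],[0,0,0]]}' | head -2
python3 - <<'E'
from h import *
i=camera_info("top")
def go(d,im,c,deg,pl,t):
    P=cloud(i,d);z=P[...,2];a=np.radians(deg);R=np.array([[np.cos(a),-np.sin(a)],[np.sin(a),np.cos(a)]]);L=(P[...,:2]-c)@R*1000
    x,y=L[...,0],L[...,1]
    f=(abs(z-pl)<.006)&(abs(x)<55)&(abs(y)<82)&(abs(x)>12)
    print(t,f.sum(),np.linalg.lstsq(np.c_[L[f]/1000,np.ones(f.sum())],z[f]*1000,rcond=None)[0].round(2))
    hsv=cv2.cvtColor(im,cv2.COLOR_RGB2HSV);o=(hsv[...,0]<14)&(hsv[...,1]>190)&(hsv[...,2]>130)&(abs(x)<22)
    for s in(-1,1):
        k=o&(y*s>90)&(y*s<125); print("orange",s,k.sum(),"y",np.percentile(y[k],[5,50,95]).round(1),"z",np.percentile(z[k]*1000,[5,50,95]).round(1)) if k.any() else 0
    for n,v in(("pan",(.3587,.2553)),("ink",(.6348,.2023)),("jar",(.7507,.0263))):
        k=(np.hypot(P[...,0]-v[0],P[...,1]-v[1])<.05)&(z>(.01 if n=="pan" else .03));k&=~((abs(x)<95)&(abs(y)<130));print(n,P[k][:,:2].mean(0).round(4))
p0=cv2.imread("pics/top0.png")[:,:,::-1].copy();d0=np.load("pics/top0.npy")
go(d0,p0,[.5177,-.2519],22.3,.018,"start tray")
go(d0,p0,[.5026,.2134],7.07,.04,"start box")
p,d=camera("top");go(d,p,[.5026,.2134],7.07,.04,"now");cv2.imwrite("pics/f.png",p[:,:,::-1])
E
```

```text
time: 15.98
position: [0.4996, -0.2278, 0.2243]
start tray 2488 [-0.92  1.56 18.1 ]
pan [0.3589 0.2546]
ink [0.6334 0.1993]
jar [0.7477 0.0255]
start box 50 [-9.09  2.27 36.08]
orange -1 27 y [-101.6  -99.2  -96.4] z [41.8 46.7 49.6]
orange 1 13 y [103.  104.2 105.5] z [45.2 47.7 50.5]
pan [0.3589 0.2546]
ink [0.6334 0.1993]
jar [0.7477 0.0255]
now 2598 [ 0.49  0.96 40.54]
orange -1 17 y [-101.8 -101.1  -99.5] z [33.8 43.  49.4]
orange 1 15 y [103.4 104.  105.5] z [43.4 47.1 50.5]
pan [0.3592 0.2545]
ink [0.6335 0.1994]
jar [0.7478 0.0255]
```

```bash
python3 -c "
from rig import hand_in;print(hand_in())"
```

```text
the job is handed in; nothing more can be done
None
```

The mixing tray is on the pan tray with both catches back at rest: it sits level within about 1 mrad at roughly 22.4 mm, the gripper is clear, the spare pan, ink bottle and brush jar measured unmoved (the brush was not re-measured), and the job is handed in, though `hand_in()` returned no verdict.

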